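Find the clear panel gap with a blade gauge

ROBOT

A 6-joint arm with a two-finger parallel gripper is mounted at the origin on the work surface. World frame = base frame: x ahead of the robot, y to its left, z up, the work surface at z = 0. Lengths are in mm, angles in rad, forces in N, time in s.
With the tool pointing down it reaches from about 225 to 875 mm from the base axis. Payload 3.4 kg.
Tool frame: the origin (TCP) lies midway between the tips of the shut fingers; the grasp point (between the pads) lies bot.grip_point_offset behind it (bot.grip_point_offset is the distance from the TCP to the grasp point, in mm); z points along the fingers, x is the direction in which the jaws open and shut, and the axes are right-handed (so a half turn about z gives the same grasp; the last joint's range is limited). The gripper opens to 85 mm and grips with 20 to 120 N. Pads are 22 mm wide; open, the fingers measure 114 mm over their backs; the gripper's body (76 mm by 85 mm) begins 54 mm behind the grasp point. The pads swing forward as they close: fully open they stand 13 mm farther back than shut.
Start: joints at [-0.121, 0.276, 1.505, -0, 1.361, -0.121], TCP at [575.033, -0.009, 231.328] pointing down, gripper open.
Joint ranges: [-2.89, 2.89], [-0.75, 2.08], [0.22, 2.7], [-1.18, 4.32], [0.11, 2.71], [-2.7, 2.7]. Speed limits (rad/s): [2.57, 2.57, 3.14, 3.14, 3.14, 3.14].

INTERFACE

Orientations are given as a unit quaternion [x, y, z, w].
In Python, from rig import bot gives the robot as it stands.
- The arm moves only by the shell command python3 -m creep 'ROWS' [FORCE]. ROWS is text: rows parted by semicolons, each of 7 numbers parted by spaces: the closure, from -1 (fully open) to 1 (shut), so that 0 is half open, then the shift along the world's x, y, z in units of 50 mm (1.0 is 50 mm), then the turn, a rotation vector about the world's x, y, z in rad. A call has 1 to 12 rows; each row shifts and turns the commanded pose from where the row before left it; what a row does not reach is not made up. A row lasts 1/8 s, in which the tool goes at most 62.5 mm and 10.7 degrees, less where a joint would pass 70% of its speed; a pose out of reach is approached as far as the arm can. A call is refused whole if a number of a shift passes 1 or a number of a turn 0.188, either way. A call with a gripper value outside its range is refused whole. The fingers move at their own pace and stop on an object; FORCE is the grip in N (left out, the last holds). Time passes only in rows, so rows that do not move let the fingers close. It gives the time, the measured TCP pose, the force and the opening at its end, in the units of the state.
- bot.observe(): the state, without advancing time (a new reading comes with each control period).
- bot.camera(name): name is "scene" or "side" or "wrist"; returns (picture, depth): 400x640x3 uint8, blue, green, red; 400x640 float32, mm along the optical axis (not along the pixel's ray), 0 where there is no reading.
- bot.calibration(name): a dict with "intrinsics" (3x3 intrinsics, pixels), "R" (3x3) and "t" (3): a world point X has camera coordinates R X + t. Camera axes: x right, y down, z forward; pixel columns grow to the right and rows downward; lengths in mm; the calibration is good to about 2 mm. A picture is of the moment at which its call begins: read the wrist's pose just before it. calibration takes no time and is no camera call; for the wrist camera it gives the pose at the moment of the call.
- bot.job_done(): hands the job in, once; it reports no verdict.
The state is a dict: "time_s": time; "joints": joint angles; "joint_vel": joint speeds; "joint_torque": joint torques, N m; "ee_pos": TCP position; "orientation": TCP orientation; "wrist_force": force on the tool from outside, world axes, zero at the start; "torque": the same for the moment, N m; "gripper_width": opening from 0.0 (shut) to 1.0 (fully open).
Only numpy, scipy, OpenCV 4.12 (cv2) and the standard library are available. Lean on these libraries where they do the work, as an engineer would, in place of code of your own. Each camera call takes 0.05 s, during which the arm holds its last target.

TASK

The grey sample stand on the lamp counter has four gaps for flat light panels, but the locking bar inside has slipped and blocks most of them, unseen from outside. Take the blade gauge from its wooden rest and try it in all four gaps in turn, from the robot's right to its left, sliding it down gently until it jams or goes in to its shoulder (never force it: stay well below 25 N). Then slide it, still held, fully home in a gap that takes it, let go and leave it standing there, without disturbing the lamp, carton, screwdriver and cup.

Things in the scene. Friction and masses are not known exactly. Their poses are not given: they have to be found in the camera images.
- stand: Fixed grey plastic block, 100 mm (its x) by 250 mm (its y) by 62 mm tall; origin at the centre of its underside on the counter, z up. Four identical upright gaps, open at the top, 43 mm long along its x, 8 mm wide across its y, with a 2 mm chamfer round the mouth and straight walls, 54 mm deep. At least one gap is clear, now and then two neighbours; which changes each time.
- gap0 (a point): Centre of the mouth of the first gap (rightmost, -y end), level with the stand's top, at the stand's x = 0, y = -66 mm; axes as the stand. In a blocked gap the blade meets the hidden bar about 20 mm below the top; the bar yields like a spring, about 2 N per mm for 12 mm, then is rigid, and never lets the blade through. In a clear gap it slides 44 mm in with little force, to its shoulder.
- gap1 (a point): Centre of the mouth of the second gap, as gap0 but at the stand's y = -22 mm.
- gap2 (a point): Centre of the mouth of the third gap, as gap0 but at the stand's y = +22 mm.
- gap3 (a point): Centre of the mouth of the fourth gap, as gap0 but at the stand's y = +66 mm.
- rest: Fixed block of brown wood, 70 mm (its x) by 60 mm (its y) by 50 mm tall, with one slot along its x in which the gauge stands at the start, blade down, shoulder on the block's top; origin at the centre of its underside, z up. The gauge is then turned as the rest is, its axes along those of the rest to within a few degrees.
- gauge_handle (a point): Middle of the gauge's handle, where to grip: black, upright, 30 mm (its x) by 14 mm (its y), 56 mm high. This point is 82 mm above the blade's lower end, 38 mm above the shoulder's underside, 26 mm below the handle's top; at the start 88 mm above the counter. The gauge is alike under a half turn about its upright z.
- gauge_tip (a point): Centre of the lower end of the gauge's blade, 82 mm below the handle point; axes as the gauge. Fully home in the stand it is 18 mm above the counter.
- gauge: The loose gauge, 150 g, 108 mm tall: a steel blade 36 mm wide (its x), 6 mm thick (its y), 44 mm long, its last 3 mm slimmed to 3.5 mm thick; above it a dark shoulder 46 by 18 mm, 8 mm high; above that the handle. Origin at the centre of the blade's lower end, z up along the handle.
- nightlamp: Bystander: small loose table lamp with a brass foot and paper shade, 100 mm across, 125 mm tall; origin at the centre of its underside.
- carton: Bystander: loose brown bulb carton, 60 by 60 by 100 mm tall; origin at the centre of its underside.
- driver: Bystander: loose screwdriver lying on the counter along its own x; origin near its middle, on the underside.
- cup: Bystander: loose white cup, 70 mm across, 70 mm tall; origin at the centre of its underside.
Things that resemble listed ones, but are neither listed nor needed, are in the scene too. Of the things that look like the gauge, the larger one is meant. What is shaped like the rest but green is not meant.

How it is judged (in metres and radians):
On the way, in this order (a step that is already met when the one before it is completed fails the run):
1. the gauge is lifted clear of its rest (z of gauge_tip in the frame of rest above 0.052 m and contact force between the fingers and gauge above 1 N), for 0.1 s.
2. the held blade is tried in the first gap from the right (gap0), at least 16 mm deep (horizontal distance between gauge_tip and gap0 below 0.012 m and z of gauge_tip in the frame of stand below 0.046 m and contact force between the fingers and gauge above 1 N), for 0.05 s.
3. the held blade is tried in the second gap from the right (gap1), at least 16 mm deep (horizontal distance between gauge_tip and gap1 below 0.012 m and z of gauge_tip in the frame of stand below 0.046 m and contact force between the fingers and gauge above 1 N), for 0.05 s.
4. the held blade is tried in the third gap from the right (gap2), at least 16 mm deep (horizontal distance between gauge_tip and gap2 below 0.012 m and z of gauge_tip in the frame of stand below 0.046 m and contact force between the fingers and gauge above 1 N), for 0.05 s.
5. the held blade is tried in the fourth gap from the right (gap3), at least 16 mm deep (horizontal distance between gauge_tip and gap3 below 0.012 m and z of gauge_tip in the frame of stand below 0.046 m and contact force between the fingers and gauge above 1 N), for 0.05 s.
6. the blade, still held, is slid at least 38 mm into a clear gap (x of gauge_tip in the frame of stand between -0.012 and 0.012 m and y of gauge_tip in the frame of stand between -0.075 and 0.075 m and z of gauge_tip in the frame of stand below 0.024 m and contact force between the fingers and gauge above 1 N), for 0.1 s.
At the end, for the whole second after the job is handed in: The gauge stands at rest in one of the stand's clear gaps, blade at least 41 mm of its 44 mm in (lower end under 21 mm above the counter), upright within 0.08 rad, and let go (x of gauge_tip in the frame of stand between -0.012 and 0.012 m and y of gauge_tip in the frame of stand between -0.075 and 0.075 m and z of gauge_tip in the frame of stand below 0.021 m and angle between the z axis of gauge_tip and the z axis of stand, either way round below 0.08 rad and linear speed of gauge below 0.02 m/s and angular speed of gauge below 0.2 rad/s); the robot touches nothing.
It fails at once if the gauge is forced: it presses on the stand or the bar inside with more than 25 N (contact force between gauge and stand above 25 N).
It fails at once if the small table lamp is pushed more than 20 mm (distance of nightlamp from where it was at the start of the episode above 0.02 m).
It fails at once if the bulb carton is pushed more than 20 mm (distance of carton from where it was at the start of the episode above 0.02 m).
It fails at once if the screwdriver is pushed more than 20 mm (distance of driver from where it was at the start of the episode above 0.02 m).
It fails at once if the cup is pushed more than 20 mm (distance of cup from where it was at the start of the episode above 0.02 m).
It also fails if it takes over 67 s, if anything falls off the work surface, if the arm or the gripper's body presses on something with over 40 N, if the wrist force passes 120 N, or if a joint passes its speed limit or range.

## Working session

There is one attempt and no reset: what is moved stays moved. The work goes in short steps, Python scripts to look and compute and a shell command to move; the robot and the scene stay as the last step left them, time stands still between calls to the robot, and variables do not carry over. Pictures are saved under pics/ and viewed, and the job is handed in when it is done.

```bash
ls; mkdir -p pics; cat > h.py <<'E'
import numpy as np, cv2
from rig import bot
def ray(cal,u,v):
    K=np.array(cal["intrinsics"]);R=np.array(cal["R"]);t=np.array(cal["t"])
    d=R.T@np.linalg.inv(K)@np.array([u,v,1.0]); return -R.T@t,d
def onz(cal,u,v,z):
    o,d=ray(cal,u,v); return o+d*(z-o[2])/d[2]
def proj(cal,X):
    K=np.array(cal["intrinsics"]);c=np.array(cal["R"])@np.array(X,float)+np.array(cal["t"]);p=K@c;return p[:2]/p[2]
def cloud(cal,dep):
    K=np.array(cal["intrinsics"]);R=np.array(cal["R"]);t=np.array(cal["t"])
    v,u=np.mgrid[0:dep.shape[0],0:dep.shape[1]]
    c=np.stack([u,v,np.ones_like(u)],-1)@np.linalg.inv(K).T*dep[...,None]
    return (c-t)@R
E
python3 - <<'E'
from h import *
import pickle
for n in ["scene","side","wrist"]:
    cal=bot.calibration(n);p,d=bot.camera(n)
    cv2.imwrite(f"pics/{n}0.png",p);pickle.dump((cal,p,d),open(f"{n}0.pkl","wb"))
    print(n,-np.array(cal["R"]).T@np.array(cal["t"]),np.array(cal["R"])[2])
s=bot.observe();print(s,bot.grip_point_offset)
E
```

```text
pics
scene [ 960.03811955 -660.24913637  746.22008161] [-0.36521654  0.605721   -0.70690802]
side [ 167.13619469 -610.31736243  629.38406962] [ 0.48549535  0.60280226 -0.63318536]
wrist [575.38740172  83.05120766 372.5676794 ] [-0.00261052 -0.32633903 -0.94524919]
{'time_s': 0.15, 'joints': array([-1.21044656e-01,  2.76472834e-01,  1.50582403e+00,  2.33471775e-05,
        1.36072839e+00, -1.20997374e-01]), 'joint_vel': array([ 0.00021723, -0.00362526, -0.00415503, -0.00063113, -0.00012463,
        0.00169797]), 'joint_torque': array([ 9.65923646e-04, -4.17143512e+01, -2.46032345e+01, -1.26433165e-04,
        7.58384820e-03, -3.43765259e-05]), 'ee_pos': array([5.74607768e+02, 2.50285814e-02, 2.30632552e+02]), 'orientation': array([ 9.99999743e-01, -2.60833311e-05, -7.09682367e-04, -9.78075780e-05]), 'wrist_force': array([ 0.33458892,  0.53526495, -0.11051835]), 'torque': array([-0.01282899,  0.01511864,  0.04631811]), 'gripper_width': 0.9965920709639225} 18.700000000000003
```

View pics/scene0.png

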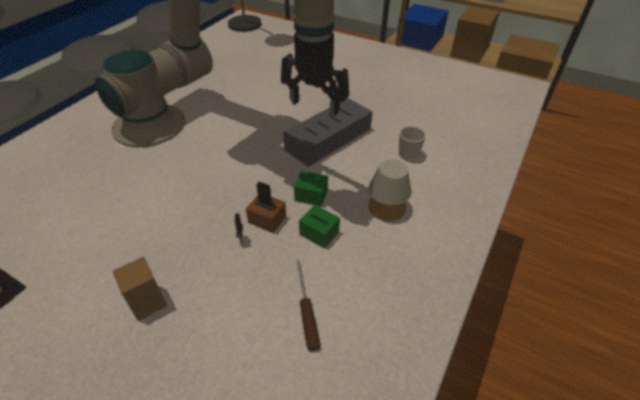

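View pics/side0.png

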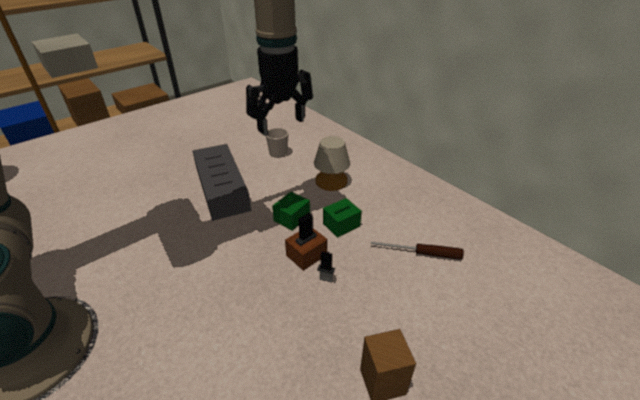

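View pics/wrist0.png

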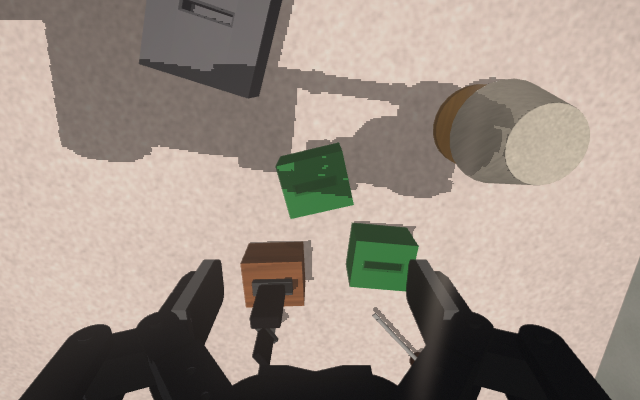

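The scene picture shows two gauge-like things: a tall one standing in the brown block at (264,195), which is the larger, and a small one on the counter at (238,225). Two green blocks, at (311,188) and (320,225), are decoys. The grey stand is at (328,130). I'll measure from the depth and confirm the gauge in a crop.

```bash
python3 - <<'E'
from h import *
import pickle
for n in ["scene","side","wrist"]:
    cal,p,d=pickle.load(open(f"{n}0.pkl","rb"))
    P=cloud(cal,d);X,Y,Z=P[...,0],P[...,1],P[...,2];ok=(d>0)&(X>200)&(X<950)&(abs(Y)<500)
    hsv=cv2.cvtColor(p,cv2.COLOR_BGR2HSV);H,S,V=hsv[...,0],hsv[...,1],hsv[...,2]
    def rep(name,m,big=True):
        m=(m&ok).astype(np.uint8)
        k,l,st,c=cv2.connectedComponentsWithStats(m)
        for i in range(1,k):
            if st[i,4]<40: continue
            q=P[l==i]; r=cv2.minAreaRect(q[:,:2].astype(np.float32))
            print(n,name,st[i,4],"px",np.round(c[i]),"rect",np.round(r[0],1),np.round(r[1],1),round(r[2],1),"z",np.round(np.median(q[:,2]),1))
    rep("standtop",(abs(Z-62)<4)&(S<60)&(V<150))
    rep("brown50",(abs(Z-50)<4)&(H<20)&(S>100))
    rep("green",(abs(Z-50)<6)&(H>40)&(H<80)&(S>100))
    rep("top114",(abs(Z-114)<5)&(V<80))
    rep("dark",(Z>64)&(Z<120)&(V<60))
    rep("tall",(Z>95)&(Z<200)&(V>70))
    rep("any15",(Z>12)&(Z<200))
for n,(x0,y0,x1,y1) in dict(scene=(210,160,350,260),side=(260,180,370,290)).items():
    p=cv2.imread(f"pics/{n}0.png")[y0:y1,x0:x1]
    cv2.imwrite(f"pics/{n}crop.png",cv2.convertScaleAbs(cv2.resize(p,None,fx=5,fy=5,interpolation=cv2.INTER_CUBIC),alpha=1.6))
E
```

```text
scene standtop 1768 px [326. 124.] rect [501.5 204. ] [254.4 106.2] 72.4 z 61.2
scene standtop 68 px [413. 131.] rect [721.8 273.4] [59.9 28.9] 7.0 z 62.1
scene standtop 52 px [409. 142.] rect [728.2 231.9] [61.8 22.8] 9.4 z 61.6
scene brown50 380 px [265. 208.] rect [ 526.3 -139.2] [69.6 61.9] 4.0 z 49.2
scene brown50 80 px [146. 300.] rect [ 472.6 -453. ] [53.3  4. ] 63.0 z 49.5
scene green 471 px [311. 182.] rect [576.2 -18.1] [67.7 64. ] 12.7 z 49.2
scene green 617 px [319. 220.] rect [ 653.7 -114.7] [62.7 68. ] 85.3 z 49.1
scene top114 63 px [263. 186.] rect [ 527.1 -139.2] [26.4 13.9] 5.2 z 112.9
scene dark 233 px [264. 193.] rect [ 527.1 -141.3] [29.6 16. ] 11.7 z 93.0
scene tall 876 px [392. 175.] rect [755.1  32.8] [73.1 71.4] 62.1 z 122.2
scene tall 913 px [132. 275.] rect [ 445.7 -441.9] [59.5 63.2] 64.8 z 99.2
scene any15 3026 px [326. 130.] rect [501.4 204. ] [254.5 106.3] 72.5 z 59.8
scene any15 695 px [410. 141.] rect [725.5 254.3] [70.4 69.1] 63.3 z 49.9
scene any15 1684 px [390. 186.] rect [757.1  29. ] [91.9 82.6] 44.4 z 97.0
scene any15 871 px [310. 187.] rect [574
[... 2529 characters left out ...]
 2.3 z 113.4
wrist dark 1187 px [268. 308.] rect [ 525.9 -137.4] [29.7 15.4] 6.9 z 99.4
wrist dark 289 px [262. 354.] rect [ 511.9 -218.8] [ 9.4 22.5] 36.9 z 76.7
wrist tall 8372 px [532. 139.] rect [747.7  40.2] [72.3 72.2] 27.4 z 123.8
wrist any15 10600 px [210.  41.] rect [478.5 130.1] [ 93.  101.1] 72.7 z 61.3
wrist any15 11704 px [517. 135.] rect [744.2  38.5] [81.7 93.4] 14.4 z 119.3
wrist any15 4105 px [314. 181.] rect [574.7 -17.4] [70.2 60.6] 13.6 z 49.2
wrist any15 3720 px [380. 258.] rect [ 652.2 -114.2] [61.8 70.6] 84.3 z 49.0
wrist any15 4968 px [271. 291.] rect [ 526.4 -170.9] [ 70.2 126.8] 2.2 z 50.1
wrist any15 286 px [395. 337.] rect [ 685.9 -248.9] [ 13.5 102.8] 35.7 z 14.8
```

View pics/scenecrop.png

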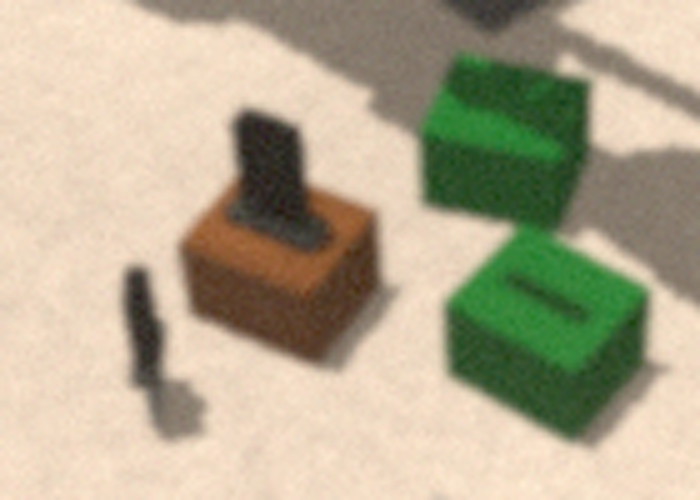

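View pics/sidecrop.png

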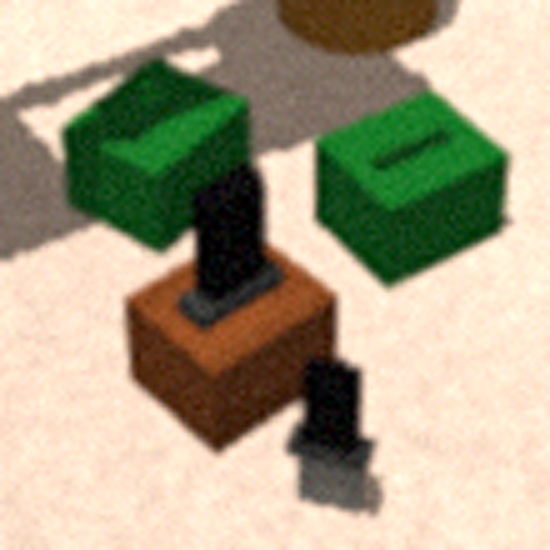

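The crops confirm it. The tall gauge (enlarged crop at (265,180)) stands in the brown rest, its shoulder on the block. The small one stands loose on the counter, and both green blocks are decoys.

- **Gauge:** (526.4, -139), yaw about 2.5°, top at 113.9 (expected 114).
- **Stand:** 255x101 measured, z 62, centre about (503, 205), yaw about -17.2°.

I'll move above the gauge with the jaws turned across its thin side.

```bash
python3 -m creep '-1 -0.108 -0.309 0 0 0 0.18; -1 -0.108 -0.309 0 0 0 0.18; -1 -0.108 -0.309 0 0 0 0.18; -1 -0.108 -0.309 0 0 0 0.18; -1 -0.108 -0.309 0 0 0 0.18; -1 -0.108 -0.309 0 0 0 0.18; -1 -0.108 -0.309 0 0 0 0.18; -1 -0.108 -0.309 0 0 0 0.18; -1 -0.108 -0.309 0 0 0 0.18; -1 0 0 0 0 0 0; -1 0 0 0 0 0 0' 60
cat > look.py <<'E'
from h import *
import sys,pickle
from scipy.spatial.transform import Rotation as Ro
s=bot.observe();R=Ro.from_quat(s["orientation"]).as_matrix()
print("t",s["time_s"],"tcp",np.round(s["ee_pos"],2),"toolx yaw",np.degrees(np.arctan2(R[1,0],R[0,0])),"z",np.round(R[:,2],4),"F",np.round(s["wrist_force"],2))
n=sys.argv[1];cal=bot.calibration(n);p,d=bot.camera(n)
cv2.imwrite(f"pics/{sys.argv[2]}.png",p);pickle.dump((cal,p,d),open(f"{sys.argv[2]}.pkl","wb"))
E
python3 look.py wrist w1
python3 - <<'E'
from h import *
import pickle
cal,p,d=pickle.load(open("w1.pkl","rb"));P=cloud(cal,d);X,Y,Z=P[...,0],P[...,1],P[...,2]
near=(d>0)&(abs(X-526)<45)&(abs(Y+139)<45)
V=p.max(-1)
for nm,m in dict(top=near&(abs(Z-114)<4),hand=near&(Z>64)&(Z<120),rest=near&(abs(Z-50)<4)).items():
    q=P[m]
    if len(q)<10: print(nm,len(q));continue
    print(nm,len(q),cv2.minAreaRect(q[:,:2].astype(np.float32)),np.median(q[:,2]))
E
```

```text
time_s: 1.52
ee_pos: [526.5, -138.6, 231.2]
orientation: [0.69, 0.723, 0.0, -0.0]
wrist_force: [0.1, 1.0, -0.3]
gripper_width: 0.999
t 1.525 tcp [ 526.48 -138.57  231.18] toolx yaw 92.66547124512952 z [-1.e-04  8.e-04 -1.e+00] F [ 0.08  0.96 -0.28]
top 552 ((525.0336303710938, -138.72462463378906), (29.9296932220459, 13.554369926452637), 2.2213451862335205) 113.15359498386445
hand 737 ((525.0335693359375, -138.91720581054688), (29.904733657836914, 13.93015193939209), 2.042774200439453) 112.75927504747709
rest 2923 ((525.4007568359375, -139.05706787109375), (70.14904022216797, 60.14707946777344), 1.859165906906128) 49.34609773694625
```

View pics/w1.png

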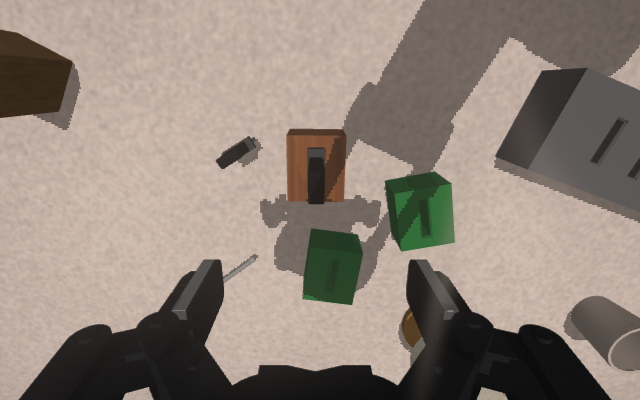

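Wrist view w1: the handle top is at (316,180) on the brown rest at (316,165), between the open fingers. It fits the sizes: 29.9x13.6 at z 113 and (525.3, -138.8), yaw about 2.1°. Next I descend and grip.

```bash
python3 -m creep '-1 -0.01 -0.004 -0.6 0 0 -0.009; -1 -0.01 0 -0.6 0 0 0; -1 0 0 -0.6 0 0 0; -1 0 0 -0.6 0 0 0; -1 0 0 -0.6 0 0 0; -1 0 0 -0.18 0 0 0; -1 0 0 0 0 0 0; 1 0 0 0 0 0 0; 1 0 0 0 0 0 0; 1 0 0 0 0 0 0; 1 0 0 0 0 0 0; 1 0 0 0 0 0 0' 60; python3 -m creep '1 0 0 0 0 0 0; 1 0 0 0 0 0 0' 60
```

```text
time_s: 3.08
ee_pos: [525.5, -139.1, 72.5]
orientation: [0.693, 0.721, 0.0, -0.0]
wrist_force: [0.7, 1.6, 1.6]
gripper_width: 0.159
time_s: 3.32
ee_pos: [525.5, -139.1, 72.5]
orientation: [0.693, 0.721, 0.0, -0.0]
wrist_force: [0.3, 1.7, 3.4]
gripper_width: 0.158
```

The opening is 13.4 mm against a 14 mm handle, so the gauge is held. I'll lift it straight out.

```bash
python3 -m creep '1 0 0 0.2 0 0 0; 1 0 0 0.3 0 0 0; 1 0 0 0.4 0 0 0; 1 0 0 0.4 0 0 0; 1 0 0 0.5 0 0 0; 1 0 0 0.5 0 0 0; 1 0 0 0 0 0 0; 1 0 0 0 0 0 0' ; python3 look.py side s2; python3 look.py wrist w2; python3 - <<'E'
from h import *
import pickle
cal,p,d=pickle.load(open("s2.pkl","rb"));P=cloud(cal,d);X,Y,Z=P[...,0],P[...,1],P[...,2]
near=(d>0)&(abs(X-526)<40)&(abs(Y+139)<40)
for lo,hi in [(112,124),(124,160),(165,172),(172,178),(178,186)]:
    q=P[near&(Z>lo)&(Z<hi)]
    if len(q)>5: print(lo,hi,len(q),cv2.minAreaRect(q[:,:2].astype(np.float32)))
q=P[near&(Z>80)];print(q[:,2].min())
u,v=proj(cal,[525.5,-139,140]);u,v=int(u),int(v);c=p[max(0,v-70):v+70,u-80:u+80]
cv2.imwrite("pics/s2c.png",cv2.convertScaleAbs(cv2.resize(c,None,fx=4,fy=4,interpolation=cv2.INTER_CUBIC),alpha=1.6))
E
```

```text
time_s: 4.32
ee_pos: [524.9, -139.2, 186.9]
orientation: [0.693, 0.721, -0.0, -0.0]
wrist_force: [-0.2, 0.4, -1.7]
gripper_width: 0.155
t 4.325 tcp [ 524.91 -139.17  186.89] toolx yaw 92.30000808220471 z [-8.e-04  3.e-04 -1.e+00] F [-0.2   0.42 -1.66]
t 4.375 tcp [ 524.68 -139.03  186.41] toolx yaw 92.30322385728654 z [-1.8e-03  7.0e-04 -1.0e+00] F [-0.69 -0.21 -0.41]
112 124 11 ((526.6696166992188, -140.70755004882812), (34.618988037109375, 2.923828125), 2.4154930114746094)
124 160 218 ((526.2980346679688, -139.70484924316406), (37.83700180053711, 8.888275146484375), 2.971097469329834)
165 172 72 ((524.032958984375, -146.79928588867188), (16.172346115112305, 46.493865966796875), 77.36907196044922)
172 178 69 ((526.0436401367188, -142.86203002929688), (17.3004207611084, 45.81882858276367), 81.77447509765625)
178 186 36 ((524.9263916015625, -143.99876403808594), (10.807226181030273, 28.93665313720703), 85.0838851928711)
119.18191591202527
```

View pics/s2c.png

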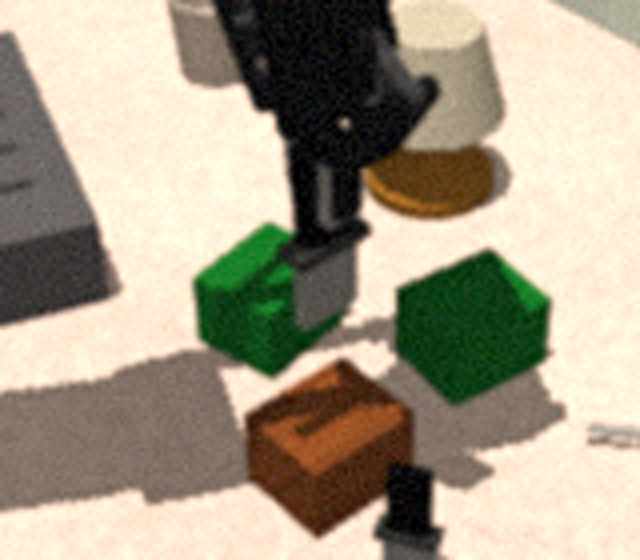

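View pics/w2.png

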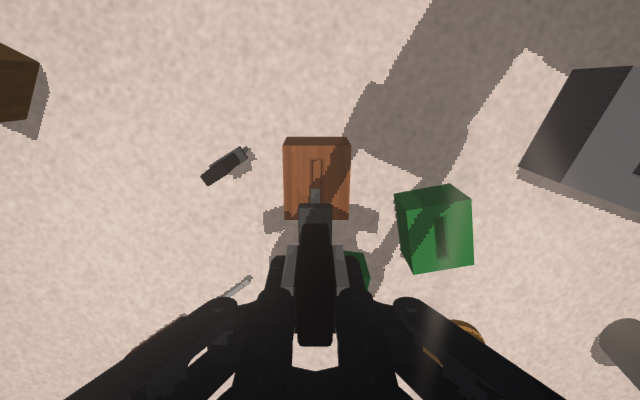

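Side view s2: the blade is bare and upright below the fingers at about (325,280) in the crop, and its lowest point is z 119 (expected 120). Next I hover over gap0, turned to the stand's yaw, to refine the gaps.

```bash
python3 -m creep '1 -0.106 0.702 0 0 0 -0.0425; 1 -0.106 0.702 0 0 0 -0.0425; 1 -0.106 0.702 0 0 0 -0.0425; 1 -0.106 0.702 0 0 0 -0.0425; 1 -0.106 0.702 0 0 0 -0.0425; 1 -0.106 0.702 0 0 0 -0.0425; 1 -0.106 0.702 0 0 0 -0.0425; 1 -0.106 0.702 0 0 0 -0.0425; 1 0 0 0 0 0 0; 1 0 0 0 0 0 0; 1 0 0 0 0 0 0' ; for n in wrist side scene; do python3 look.py $n ${n}3;done; python3 - <<'E'
from h import *
import pickle
for n in ["wrist","side","scene"]:
  for k in ([3] if n=="wrist" else [0,3]):
    cal,p,d=pickle.load(open(f"{n}{k}.pkl","rb"));P=cloud(cal,d);X,Y,Z=P[...,0],P[...,1],P[...,2]
    m=(d>0)&(abs(Z-62)<4)&(np.hypot(X-502,Y-205)<150);q=P[m];print(n,k,len(q),cv2.minAreaRect(q[:,:2].astype(np.float32)),np.median(q[:,2]))
p=pickle.load(open("side0.pkl","rb"))[1];cv2.imwrite("pics/s0stand.png",cv2.convertScaleAbs(cv2.resize(p[135:225,180:260],None,fx=6,fy=6,interpolation=cv2.INTER_CUBIC),alpha=2))
E
```

```text
time_s: 5.8
ee_pos: [483.1, 140.6, 187.0]
orientation: [0.805, 0.593, -0.0, 0.0]
wrist_force: [-0.3, 0.4, -0.7]
gripper_width: 0.159
t 5.8 tcp [483.12 140.6  187.  ] toolx yaw 72.77064442102275 z [-5.e-04 -5.e-04 -1.e+00] F [-0.35  0.4  -0.74]
t 5.85 tcp [483.17 140.61 187.1 ] toolx yaw 72.75482774658016 z [-3.e-04 -3.e-04 -1.e+00] F [-0.62 -0.86 -0.74]
t 5.9 tcp [483.17 140.68 187.17] toolx yaw 72.74948413027359 z [-2.e-04 -2.e-04 -1.e+00] F [-0.39 -0.03 -1.72]
wrist 3 29317 ((501.8651428222656, 204.97344970703125), (251.10736083984375, 100.12408447265625), 72.74508666992188) 61.27446934658271
side 0 2058 ((503.816162109375, 205.2237548828125), (255.3275604248047, 100.25591278076172), 72.77230834960938) 62.20612099159119
side 3 1756 ((503.9676513671875, 205.56057739257812), (254.33641052246094, 100.2708740234375), 72.77462768554688) 62.161261419411545
scene 0 1770 ((501.4521179199219, 203.99673461914062), (254.4342041015625, 106.23258972167969), 72.42277526855469) 61.21701849337957
scene 3 1892 ((501.814208984375, 204.10494995117188), (255.00186157226562, 105.88702392578125), 72.36822509765625) 61.30771740402719
```

View pics/wrist3.png

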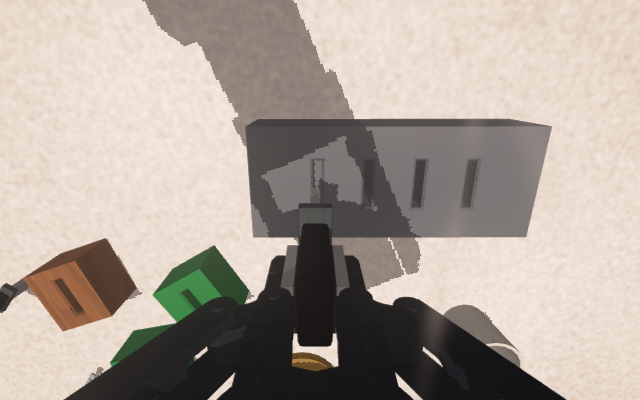

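View pics/side3.png

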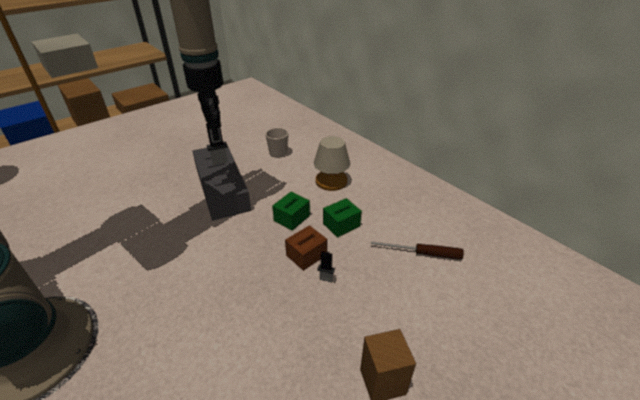

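View pics/s0stand.png

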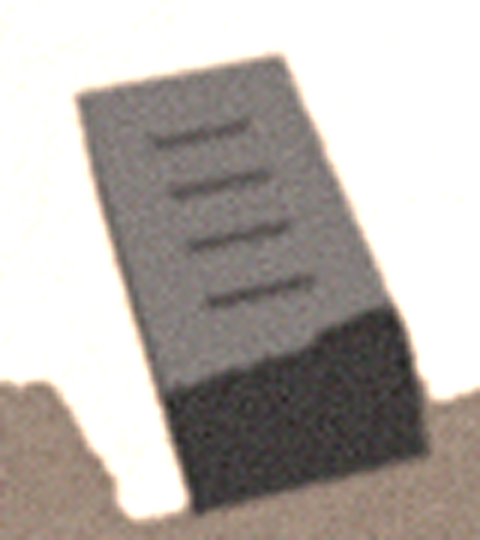

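Wrist3 shows the whole stand top, with its gaps at (318,182), (368,184), (420,184) and (471,184). Its rectangle is 251x100 at z 61.3 (true 62), centre (501.9, 205.0), y axis at 72.75°. That puts gap0 at (482.3, 141.9). Allowing for the offset seen when gripping, I shift about (-0.45, +1.1) and come down to just above the mouth.

```bash
python3 -m creep '1 -0.01 0.022 -0.3 0 0 0; 1 0 0 -0.4 0 0 0; 1 0 0 -0.26 0 0 0; 1 0 0 0 0 0 0; 1 0 0 0 0 0 0'; python3 look.py wrist w4; python3 look.py scene sc4; python3 - <<'E'
from h import *
import cv2
for n,(x0,y0,x1,y1) in dict(w4=(230,120,430,270),sc4=(270,60,390,165)).items():
    p=cv2.imread(f"pics/{n}.png")[y0:y1,x0:x1]
    cv2.imwrite(f"pics/{n}c.png",cv2.convertScaleAbs(cv2.resize(p,None,fx=4 if n=='w4' else 5,fy=4 if n=='w4' else 5,interpolation=cv2.INTER_CUBIC),alpha=2))
E
```

```text
time_s: 6.58
ee_pos: [483.0, 142.7, 139.6]
orientation: [0.805, 0.594, 0.0, 0.0]
wrist_force: [-0.1, 0.2, -1.7]
gripper_width: 0.158
t 6.575 tcp [482.96 142.69 139.59] toolx yaw 72.81995413703368 z [ 8.e-04  2.e-04 -1.e+00] F [-0.07  0.24 -1.66]
t 6.625 tcp [483.12 142.74 139.86] toolx yaw 72.82588736742741 z [ 1.3e-03  3.0e-04 -1.0e+00] F [ 0.49  0.52 -0.43]
```

View pics/w4c.png

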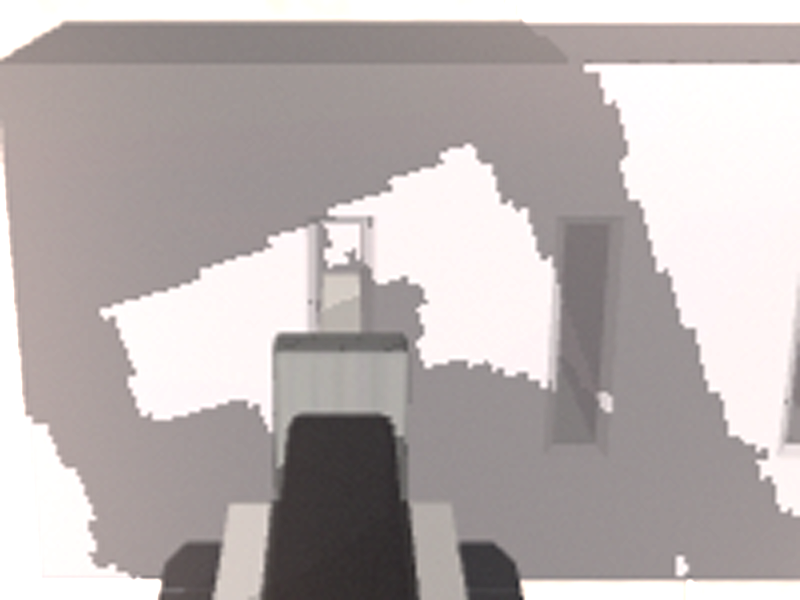

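View pics/sc4c.png

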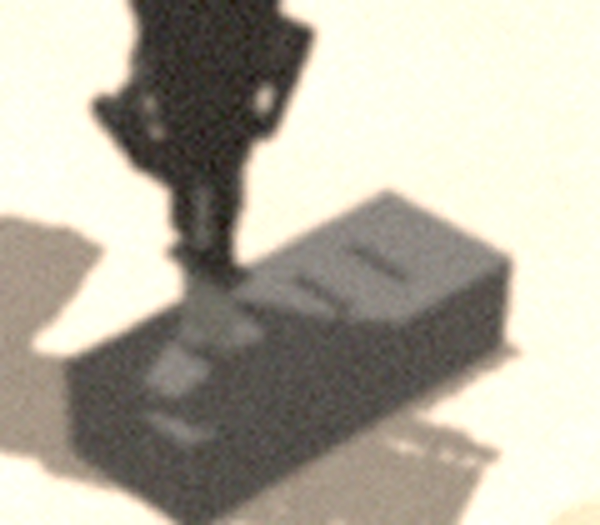

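w4 crop: the blade tip (cols 320-365, centre 342) sits over gap0's mouth (cols 308-373, centre 340.5), so it is centred within about 0.3 mm. Now I probe gap0 gently.

```bash
python3 -m creep '1 -0.004 -0.006 -0.1 0 0 0; 1 0 0 -0.1 0 0 0; 1 0 0 -0.06 0 0 0; 1 0 0 -0.06 0 0 0; 1 0 0 -0.06 0 0 0; 1 0 0 -0.06 0 0 0; 1 0 0 -0.06 0 0 0; 1 0 0 0 0 0 0; 1 0 0 0 0 0 0'
```

```text
time_s: 7.8
ee_pos: [482.4, 142.4, 114.4]
orientation: [0.805, 0.594, 0.0, 0.0]
wrist_force: [0.2, -0.8, -1.2]
gripper_width: 0.152
```

```bash
python3 -m creep '1 0 0 -0.04 0 0 0; 1 0 0 -0.04 0 0 0; 1 0 0 -0.04 0 0 0; 1 0 0 0 0 0 0; 1 0 0 0 0 0 0'; python3 -m creep '1 0 0 -0.03 0 0 0; 1 0 0 -0.03 0 0 0; 1 0 0 0 0 0 0'
```

```text
time_s: 8.43
ee_pos: [482.3, 142.3, 108.3]
orientation: [0.805, 0.594, 0.0, -0.0]
wrist_force: [-0.1, 0.2, -0.7]
gripper_width: 0.153
time_s: 8.8
ee_pos: [482.5, 142.2, 105.6]
orientation: [0.805, 0.594, 0.0, 0.0]
wrist_force: [-0.7, -1.5, 3.4]
gripper_width: 0.159
```

```bash
python3 -m creep '1 0 0 -0.03 0 0 0; 1 0 0 0 0 0 0; 1 0 0 0 0 0 0'; python3 -c "
from h import *
s=bot.observe();print(s['ee_pos'],s['wrist_force'])"
```

```text
time_s: 9.18
ee_pos: [482.5, 142.2, 104.2]
orientation: [0.805, 0.594, 0.0, 0.0]
wrist_force: [-0.4, -2.1, 4.6]
gripper_width: 0.154
[482.52584693 142.18019216 104.21282669] [-0.38171722 -2.0964084   4.60678159]
```

gap0 is blocked: the force rises along a spring-like slope from about 21 mm (roughly 6 N at 24 mm depth). Withdraw and go to gap1, 44 mm along the stand's y, that is (13.0, 41.6).

```bash
python3 -m creep '1 0 0 0.1 0 0 0; 1 0 0 0.3 0 0 0; 1 0 0 0.3 0 0 0; 1 0 0 0.1 0 0 0; 1 0.065 0.208 0 0 0 0; 1 0.065 0.208 0 0 0 0; 1 0.065 0.208 0 0 0 0; 1 0.065 0.208 0 0 0 0; 1 0 0 0 0 0 0; 1 0 0 0 0 0 0'; python3 look.py wrist w5; python3 - <<'E'
import cv2
p=cv2.imread("pics/w5.png")[120:270,230:430]
cv2.imwrite("pics/w5c.png",cv2.convertScaleAbs(cv2.resize(p,None,fx=4,fy=4,interpolation=cv2.INTER_CUBIC),alpha=2))
E
```

```text
time_s: 10.42
ee_pos: [495.1, 183.9, 143.6]
orientation: [0.805, 0.594, -0.0, -0.0]
wrist_force: [0.5, 0.2, -1.8]
gripper_width: 0.155
t 10.425 tcp [495.1  183.9  143.62] toolx yaw 72.84514657113405 z [-6.e-04 -4.e-04 -1.e+00] F [ 0.48  0.16 -1.81]
```

View pics/w5c.png

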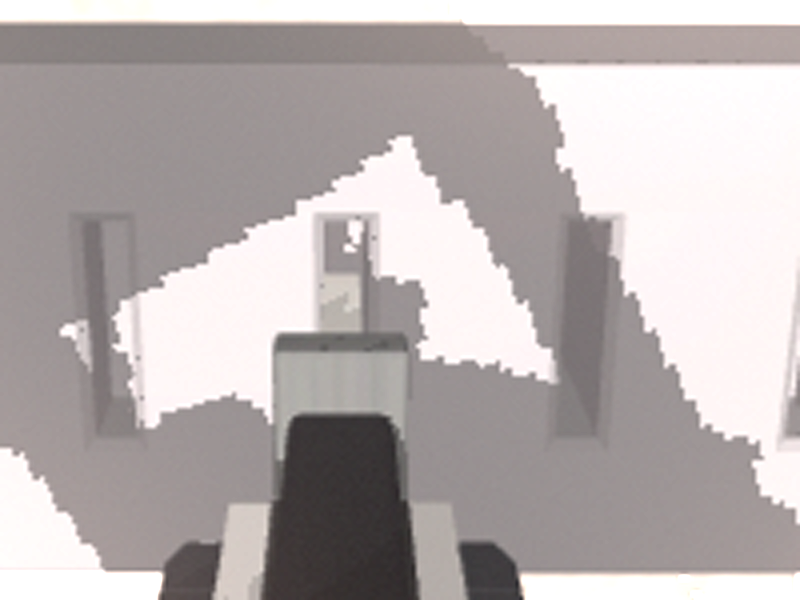

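w5 crop: gap1's mouth is at cols 313-379 (centre 346) and the blade at 320-365 (342.5), so I'm about 0.6 mm short in y. I'll correct that and probe.

```bash
python3 -m creep '1 0.008 0.01 -0.15 0 0 0; 1 0 0 -0.15 0 0 0; 1 0 0 -0.06 0 0 0; 1 0 0 -0.06 0 0 0; 1 0 0 -0.06 0 0 0; 1 0 0 -0.06 0 0 0; 1 0 0 -0.06 0 0 0; 1 0 0 0 0 0 0; 1 0 0 0 0 0 0'; python3 -m creep '1 0 0 -0.04 0 0 0; 1 0 0 -0.04 0 0 0; 1 0 0 -0.04 0 0 0; 1 0 0 0 0 0 0; 1 0 0 0 0 0 0'
```

```text
time_s: 11.6
ee_pos: [495.8, 184.4, 113.9]
orientation: [0.805, 0.594, 0.0, 0.0]
wrist_force: [-0.4, -0.5, -1.1]
gripper_width: 0.154
time_s: 12.22
ee_pos: [495.8, 184.4, 107.8]
orientation: [0.805, 0.594, 0.0, -0.0]
wrist_force: [0.4, -0.0, -1.2]
gripper_width: 0.161
```

```bash
python3 -m creep '1 0 0 -0.03 0 0 0; 1 0 0 -0.03 0 0 0; 1 0 0 -0.03 0 0 0; 1 0 0 0 0 0 0; 1 0 0 0 0 0 0'
```

```text
time_s: 12.85
ee_pos: [495.8, 184.4, 103.3]
orientation: [0.805, 0.594, 0.0, -0.0]
wrist_force: [0.9, 0.3, -0.7]
gripper_width: 0.154
```

No force at about 25 mm, so gap1 looks clear. I'll slide gently to just short of the shoulder to confirm.

```bash
python3 -m creep '1 0 0 -0.04 0 0 0; 1 0 0 -0.04 0 0 0; 1 0 0 -0.04 0 0 0; 1 0 0 -0.04 0 0 0; 1 0 0 0 0 0 0'; python3 -m creep '1 0 0 -0.04 0 0 0; 1 0 0 -0.04 0 0 0; 1 0 0 -0.04 0 0 0; 1 0 0 -0.03 0 0 0;  1 0 0 0 0 0 0'
```

```text
time_s: 13.48
ee_pos: [495.6, 184.4, 95.1]
orientation: [0.805, 0.594, -0.0, -0.0]
wrist_force: [0.4, -0.4, -1.2]
gripper_width: 0.154
time_s: 14.1
ee_pos: [495.6, 184.4, 87.7]
orientation: [0.805, 0.594, -0.0, -0.0]
wrist_force: [-0.5, 0.3, -1.3]
gripper_width: 0.157
```

gap1 is clear to about 41 mm with no force. Withdraw, and on to gap2.

```bash
python3 -m creep '1 0 0 0.1 0 0 0; 1 0 0 0.3 0 0 0; 1 0 0 0.4 0 0 0; 1 0 0 0.32 0 0 0; 1 0 0 0 0 0 0; 1 0.065 0.21 0 0 0 0; 1 0.065 0.21 0 0 0 0; 1 0.065 0.21 0 0 0 0; 1 0.065 0.21 0 0 0 0; 1 0 0 0 0 0 0; 1 0 0 0 0 0 0'; python3 look.py wrist w6; python3 - <<'E'
import cv2
p=cv2.imread("pics/w6.png")[120:270,230:430]
cv2.imwrite("pics/w6c.png",cv2.convertScaleAbs(cv2.resize(p,None,fx=4,fy=4,interpolation=cv2.INTER_CUBIC),alpha=2))
E
```

```text
time_s: 15.48
ee_pos: [508.5, 226.4, 143.6]
orientation: [0.805, 0.594, -0.0, 0.0]
wrist_force: [-0.4, -1.3, -1.1]
gripper_width: 0.16
t 15.475 tcp [508.5  226.35 143.62] toolx yaw 72.84239727838298 z [-6.e-04 -4.e-04 -1.e+00] F [-0.38 -1.3  -1.12]
```

View pics/w6c.png

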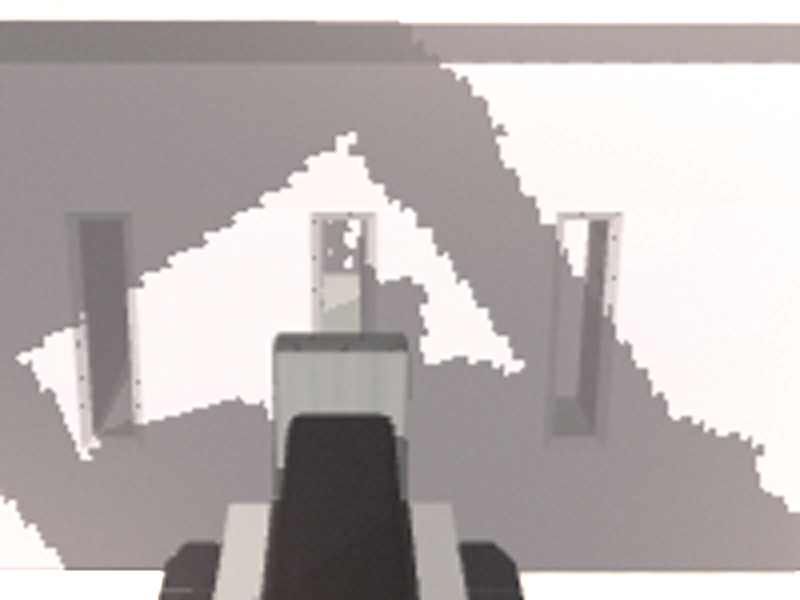

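w6 crop: gap2's mouth is at cols 310-376 (centre 343) and the blade's centre at 342.5, so it is aligned. Probing gap2.

```bash
python3 -m creep '1 0 0 -0.15 0 0 0; 1 0 0 -0.15 0 0 0; 1 0 0 -0.06 0 0 0; 1 0 0 -0.06 0 0 0; 1 0 0 -0.06 0 0 0; 1 0 0 -0.06 0 0 0; 1 0 0 -0.06 0 0 0; 1 0 0 0 0 0 0'; python3 -m creep '1 0 0 -0.04 0 0 0; 1 0 0 -0.04 0 0 0; 1 0 0 -0.04 0 0 0; 1 0 0 0 0 0 0'; python3 -m creep '1 0 0 -0.03 0 0 0; 1 0 0 -0.03 0 0 0; 1 0 0 0 0 0 0; 1 0 0 0 0 0 0'
```

```text
time_s: 16.52
ee_pos: [508.6, 226.4, 113.6]
orientation: [0.805, 0.594, -0.0, -0.0]
wrist_force: [0.5, -0.2, -0.8]
gripper_width: 0.156
time_s: 17.02
ee_pos: [508.6, 226.4, 107.6]
orientation: [0.805, 0.594, -0.0, -0.0]
wrist_force: [0.2, -0.5, -1.5]
gripper_width: 0.157
time_s: 17.52
ee_pos: [508.8, 226.5, 104.9]
orientation: [0.805, 0.594, 0.0, -0.0]
wrist_force: [-0.9, 0.4, -0.9]
gripper_width: 0.16
```

```bash
python3 -m creep '1 0 0 -0.03 0 0 0; 1 0 0 0 0 0 0; 1 0 0 0 0 0 0';  python3 -m creep '1 0 0 -0.03 0 0 0; 1 0 0 0 0 0 0; 1 0 0 0 0 0 0'; 
```

```text
time_s: 17.9
ee_pos: [508.8, 226.5, 103.6]
orientation: [0.805, 0.594, 0.0, 0.0]
wrist_force: [-0.5, -0.8, 2.0]
gripper_width: 0.159
time_s: 18.27
ee_pos: [508.9, 226.5, 102.1]
orientation: [0.805, 0.594, 0.0, 0.0]
wrist_force: [-1.4, -0.6, 5.7]
gripper_width: 0.157
```

gap2 is blocked: the force rises about 2 N/mm from TCP z of about 105. Now gap3.

```bash
python3 -m creep '1 0 0 0.1 0 0 0; 1 0 0 0.3 0 0 0; 1 0 0 0.34 0 0 0; 1 0 0 0.1 0 0 0; 1 0.065 0.21 0 0 0 0; 1 0.065 0.21 0 0 0 0; 1 0.065 0.21 0 0 0 0; 1 0.065 0.21 0 0 0 0; 1 0 0 0 0 0 0; 1 0 0 0 0 0 0'; python3 look.py wrist w7; python3 look.py side s7; python3 - <<'E'
import cv2
p=cv2.imread("pics/w7.png")[120:270,230:430]
cv2.imwrite("pics/w7c.png",cv2.convertScaleAbs(cv2.resize(p,None,fx=4,fy=4,interpolation=cv2.INTER_CUBIC),alpha=2))
p=cv2.imread("pics/s7.png")[80:220,160:300]
cv2.imwrite("pics/s7c.png",cv2.convertScaleAbs(cv2.resize(p,None,fx=4,fy=4,interpolation=cv2.INTER_CUBIC),alpha=2))
E
```

```text
time_s: 19.52
ee_pos: [521.5, 268.4, 143.6]
orientation: [0.805, 0.594, -0.0, 0.0]
wrist_force: [-0.2, -0.6, -0.5]
gripper_width: 0.159
t 19.525 tcp [521.47 268.36 143.6 ] toolx yaw 72.8456719216788 z [-6.e-04 -5.e-04 -1.e+00] F [-0.23 -0.61 -0.49]
t 19.575 tcp [521.51 268.2  143.68] toolx yaw 72.8260553182905 z [-4.e-04 -4.e-04 -1.e+00] F [ 0.56 -0.66 -0.68]
```

View pics/w7c.png

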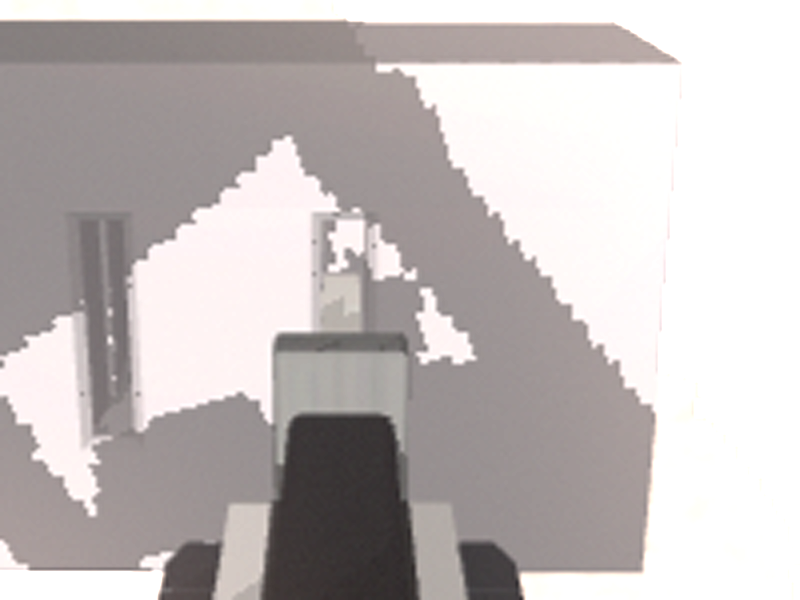

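View pics/s7c.png

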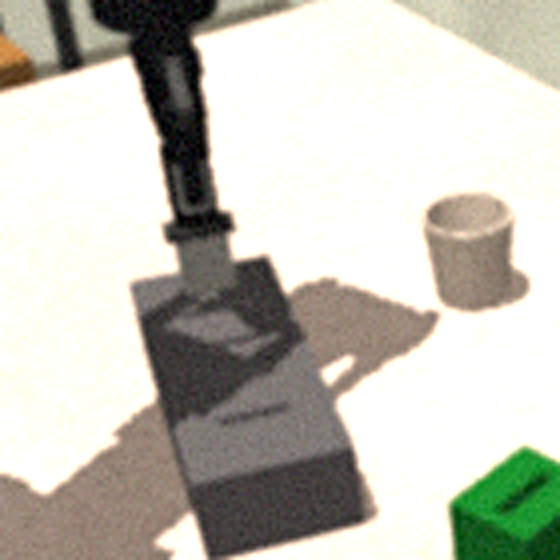

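w7 crop: gap3's mouth is at cols 310-376, and the blade is centred at 342.5. The shoulder is still at row 335, as in w4, so the gauge has not slipped. Probing gap3.

```bash
python3 -m creep '1 0 0 -0.15 0 0 0; 1 0 0 -0.15 0 0 0; 1 0 0 -0.06 0 0 0; 1 0 0 -0.06 0 0 0; 1 0 0 -0.06 0 0 0; 1 0 0 -0.06 0 0 0; 1 0 0 -0.06 0 0 0; 1 0 0 0 0 0 0'; python3 -m creep '1 0 0 -0.04 0 0 0; 1 0 0 -0.04 0 0 0; 1 0 0 -0.04 0 0 0; 1 0 0 0 0 0 0'; python3 -m creep '1 0 0 -0.03 0 0 0; 1 0 0 -0.03 0 0 0; 1 0 0 0 0 0 0; 1 0 0 0 0 0 0'; python3 -m creep '1 0 0 -0.03 0 0 0; 1 0 0 0 0 0 0; 1 0 0 0 0 0 0'
```

```text
time_s: 20.62
ee_pos: [521.5, 268.4, 113.5]
orientation: [0.805, 0.594, -0.0, -0.0]
wrist_force: [0.3, 0.6, -0.8]
gripper_width: 0.156
time_s: 21.12
ee_pos: [521.8, 268.5, 107.8]
orientation: [0.805, 0.594, 0.0, -0.0]
wrist_force: [-0.0, -0.1, -0.7]
gripper_width: 0.158
time_s: 21.62
ee_pos: [521.9, 268.6, 105.3]
orientation: [0.805, 0.594, 0.0, 0.0]
wrist_force: [-0.6, -0.5, 3.4]
gripper_width: 0.153
time_s: 22.0
ee_pos: [522.0, 268.7, 103.9]
orientation: [0.805, 0.594, 0.001, -0.0]
wrist_force: [-0.8, 0.9, 5.6]
gripper_width: 0.154
```

gap3 is blocked (5.6 N, rising). Only gap1 is clear, so back there.

```bash
python3 -m creep '1 0 0 0.1 0 0 0; 1 0 0 0.3 0 0 0; 1 0 0 0.3 0 0 0; 1 0 0 0.1 0 0 0; 1 -0.104 -0.336 0 0 0 0; 1 -0.104 -0.336 0 0 0 0; 1 -0.104 -0.336 0 0 0 0; 1 -0.104 -0.336 0 0 0 0; 1 -0.104 -0.336 0 0 0 0; 1 0 0 0 0 0 0; 1 0 0 0 0 0 0'; python3 look.py wrist w8; python3 - <<'E'
import cv2
p=cv2.imread("pics/w8.png")[120:270,230:430]
cv2.imwrite("pics/w8c.png",cv2.convertScaleAbs(cv2.resize(p,None,fx=4,fy=4,interpolation=cv2.INTER_CUBIC),alpha=2))
E
```

```text
time_s: 23.38
ee_pos: [496.1, 184.6, 143.5]
orientation: [0.805, 0.593, 0.001, -0.0]
wrist_force: [1.0, 0.1, -1.2]
gripper_width: 0.154
t 23.375 tcp [496.14 184.57 143.5 ] toolx yaw 72.79288685553114 z [ 8.e-04  8.e-04 -1.e+00] F [ 0.98  0.08 -1.24]
```

View pics/w8c.png

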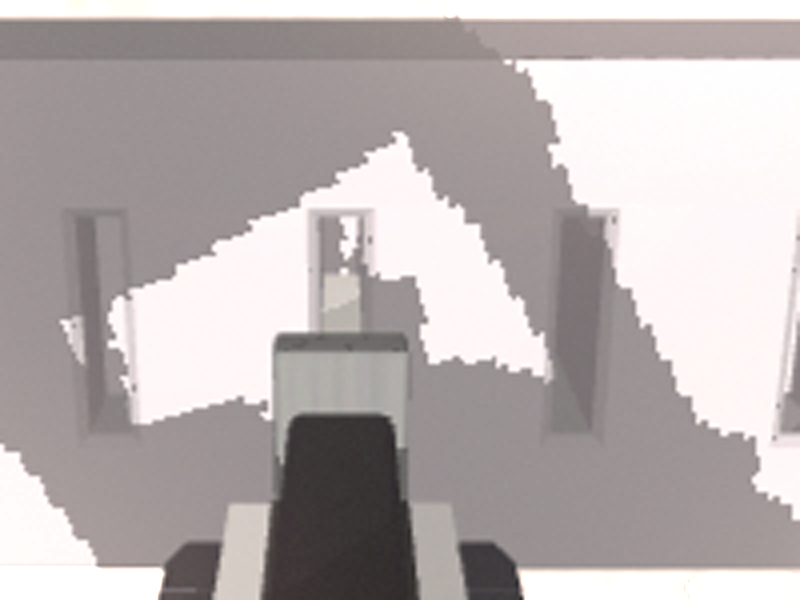

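w8 crop: gap1's mouth is at cols 307-374 (centre 341) and the blade at 342.5, so it is aligned. Sliding home.

```bash
python3 -m creep '1 -0.004 -0.003 -0.15 0 0 0; 1 0 0 -0.15 0 0 0; 1 0 0 -0.06 0 0 0; 1 0 0 -0.06 0 0 0; 1 0 0 -0.06 0 0 0; 1 0 0 -0.06 0 0 0; 1 0 0 -0.06 0 0 0; 1 0 0 -0.06 0 0 0; 1 0 0 -0.06 0 0 0; 1 0 0 -0.06 0 0 0; 1 0 0 0 0 0 0; 1 0 0 0 0 0 0'; python3 -m creep '1 0 0 -0.06 0 0 0; 1 0 0 -0.06 0 0 0; 1 0 0 -0.06 0 0 0; 1 0 0 -0.06 0 0 0; 1 0 0 -0.04 0 0 0; 1 0 0 0 0 0 0; 1 0 0 0 0 0 0'
```

```text
time_s: 24.92
ee_pos: [495.6, 184.3, 104.4]
orientation: [0.805, 0.594, 0.0, -0.0]
wrist_force: [-0.1, -0.7, -0.7]
gripper_width: 0.155
time_s: 25.8
ee_pos: [495.6, 184.3, 90.4]
orientation: [0.805, 0.594, 0.0, 0.0]
wrist_force: [0.4, 0.8, -1.2]
gripper_width: 0.156
```

```bash
python3 -m creep '1 0 0 -0.03 0 0 0; 1 0 0 0 0 0 0; 1 0 0 0 0 0 0'; python3 -m creep '1 0 0 -0.02 0 0 0; 1 0 0 0 0 0 0; 1 0 0 0 0 0 0'
```

```text
time_s: 26.18
ee_pos: [495.5, 184.3, 88.8]
orientation: [0.805, 0.594, 0.0, -0.0]
wrist_force: [0.1, 0.2, -1.0]
gripper_width: 0.154
time_s: 26.55
ee_pos: [495.5, 184.3, 87.8]
orientation: [0.805, 0.594, 0.0, -0.0]
wrist_force: [0.4, 0.5, -1.1]
gripper_width: 0.152
```

```bash
python3 -m creep '1 0 0 -0.02 0 0 0; 1 0 0 0 0 0 0; 1 0 0 0 0 0 0'; python3 -m creep '1 0 0 -0.02 0 0 0; 1 0 0 0 0 0 0; 1 0 0 0 0 0 0'; python3 -m creep '1 0 0 -0.01 0 0 0; 1 0 0 0 0 0 0; 1 0 0 0 0 0 0'
```

```text
time_s: 26.92
ee_pos: [495.5, 184.3, 86.8]
orientation: [0.805, 0.594, 0.0, -0.0]
wrist_force: [-0.3, -0.3, -1.5]
gripper_width: 0.155
time_s: 27.3
ee_pos: [495.5, 184.3, 85.8]
orientation: [0.805, 0.594, 0.0, -0.0]
wrist_force: [0.4, -0.1, -0.3]
gripper_width: 0.153
time_s: 27.68
ee_pos: [495.5, 184.3, 85.3]
orientation: [0.805, 0.594, 0.0, -0.0]
wrist_force: [0.5, -0.1, -1.1]
gripper_width: 0.155
```

```bash
python3 -m creep '1 0 0 -0.01 0 0 0; 1 0 0 0 0 0 0; 1 0 0 0 0 0 0'; python3 -m creep '1 0 0 -0.01 0 0 0; 1 0 0 0 0 0 0; 1 0 0 0 0 0 0'; python3 look.py side s9;python3 look.py wrist w9; python3 - <<'E'
import cv2
p=cv2.imread("pics/s9.png")[110:230,160:300]
cv2.imwrite("pics/s9c.png",cv2.convertScaleAbs(cv2.resize(p,None,fx=5,fy=5,interpolation=cv2.INTER_CUBIC),alpha=2))
E
```

```text
time_s: 28.05
ee_pos: [495.5, 184.3, 84.8]
orientation: [0.805, 0.594, 0.0, -0.0]
wrist_force: [-0.1, 0.2, -0.5]
gripper_width: 0.158
time_s: 28.42
ee_pos: [495.6, 184.3, 84.5]
orientation: [0.805, 0.594, 0.0, 0.0]
wrist_force: [-0.2, -0.5, 1.5]
gripper_width: 0.153
t 28.425 tcp [495.63 184.32  84.54] toolx yaw 72.8257613387404 z [ 3.e-04  1.e-04 -1.e+00] F [-0.19 -0.54  1.47]
t 28.475 tcp [495.64 184.3   84.54] toolx yaw 72.8206567039083 z [ 3.e-04  1.e-04 -1.e+00] F [ 0.13 -0.66  1.68]
```

View pics/s9c.png

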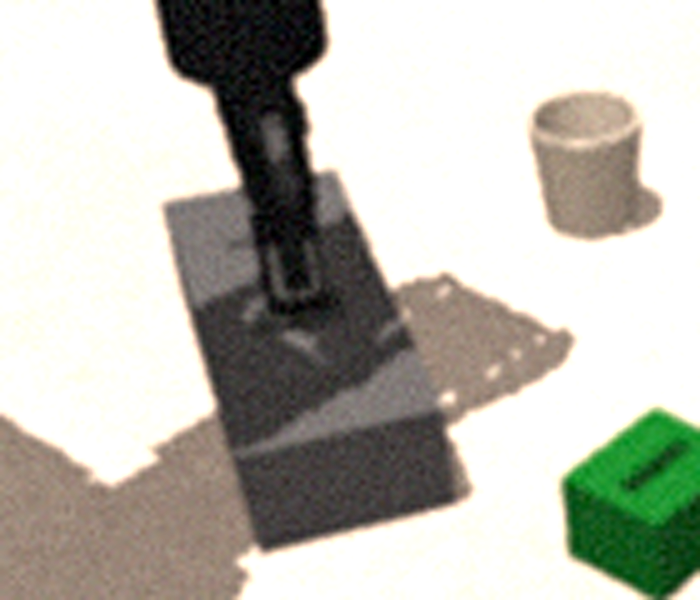

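The shoulder is seated: force appears at TCP z 84.5, as predicted, and the side crop shows it on the stand's top at (290,305). Release and retreat straight up.

```bash
python3 -m creep '0 0 0 0 0 0 0; 0 0 0 0 0 0 0; -1 0 0 0 0 0 0; -1 0 0 0 0 0 0; -1 0 0 0 0 0 0; -1 0 0 0 0 0 0'; python3 -m creep '-1 0 0 0.2 0 0 0; -1 0 0 0.4 0 0 0; -1 0 0 0.6 0 0 0; -1 0 0 0.7 0 0 0; -1 0 0 0.6 0 0 0; -1 0 0 0 0 0 0; -1 0 0 0 0 0 0; -1 0 0 0 0 0 0'; for n in wrist side scene; do python3 look.py $n ${n}10; done; python3 - <<'E'
from h import *
import pickle
C=np.array([501.87,204.97]);th=np.radians(72.75-90);ex=np.array([np.cos(th),np.sin(th)]);ey=np.array([-ex[1],ex[0]])
for n in ["wrist","side","scene"]:
    cal,p,d=pickle.load(open(f"{n}10.pkl","rb"));P=cloud(cal,d);X,Y,Z=P[...,0],P[...,1],P[...,2]
    near=(d>0)&(np.hypot(X-495,Y-184)<25)
    for nm,lo,hi in [("top",122,131),("handle",76,131)]:
        q=P[near&(Z>lo)&(Z<hi)]
        if len(q)>5:
            r=cv2.minAreaRect(q[:,:2].astype(np.float32));v=np.array(r[0])-C
            print(n,nm,len(q),r,np.median(q[:,2]),q[:,2].max(),"stand xy",v@ex,v@ey)
    if n!="wrist":
        c0,p0,d0=pickle.load(open(f"{n}0.pkl","rb"))
        for nm,(x,y,R) in dict(lamp=(752,33,75),carton=(446,-441,60),driver=(717,-288,110),cup=(725,254,60)).items():
            o=[]
            for cc,dd in((c0,d0),(cal,d)):
                Q=cloud(cc,dd);m=(dd>0)&(np.hypot(Q[...,0]-x,Q[...,1]-y)<R)&(Q[...,2]>12)&(Q[...,2]<140);o.append(Q[m].mean(0))
            print(n,nm,np.round(o[1]-o[0],1))
E
```

```text
time_s: 29.28
ee_pos: [495.5, 184.3, 84.3]
orientation: [0.805, 0.594, 0.0, -0.0]
wrist_force: [-0.1, -0.0, -0.5]
gripper_width: 0.997
time_s: 30.28
ee_pos: [494.7, 184.1, 208.1]
orientation: [0.805, 0.594, -0.001, -0.001]
wrist_force: [-0.6, -0.5, -0.4]
gripper_width: 0.999
t 30.275 tcp [494.66 184.07 208.09] toolx yaw 72.81997345626809 z [-2.5e-03 -5.0e-04 -1.0e+00] F [-0.6  -0.51 -0.43]
t 30.325 tcp [494.73 184.11 208.1 ] toolx yaw 72.82136812712926 z [-2.5e-03 -5.0e-04 -1.0e+00] F [ 0.25 -0.56 -0.49]
t 30.375 tcp [494.93 184.13 208.22] toolx yaw 72.82032322564955 z [-2.2e-03 -4.0e-04 -1.0e+00] F [ 0.01 -0.53  0.32]
wrist top 699 ((495.2345886230469, 182.9593963623047), (13.447737693786621, 29.918670654296875), 73.26373291015625) 125.26014694020387 127.05874207284164 stand xy 0.19010886421683634 -22.988240803873428
wrist handle 959 ((495.2657470703125, 183.16259765625), (13.874211311340332, 30.006576538085938), 72.77831268310547) 124.83335403335619 127.05874207284164 stand xy 0.15960817105020877 -22.784939740390207
side top 51 ((496.95947265625, 182.8068389892578), (14.86627101898
[... 250 characters left out ...]
6836388385586 128.4234239308721 stand xy 2.0431700729632043 -23.950760023684722
side lamp [-0.  -0.   0.5]
side carton [ 0.  -0.1 -0.2]
side driver [ 0.1 -0.1 -0. ]
side cup [-0.5  0.6  0.2]
scene top 43 ((494.5493469238281, 181.7104949951172), (15.853495597839355, 32.42607879638672), 75.96170806884766) 124.74234852556138 127.6611580822505 stand xy -0.0939594468958773 -24.384169170922604
scene handle 194 ((495.5421447753906, 181.327880859375), (17.473896026611328, 34.44674301147461), 78.2940673828125) 107.01186533308817 127.6611580822505 stand xy 0.9676433005814604 -24.455167463052934
scene lamp [-0.1  0.1 -0.5]
scene carton [-0. -0. -0.]
scene driver [-0. -0.  0.]
scene cup [ 0.1 -0.2 -0. ]
```

View pics/scene10.png

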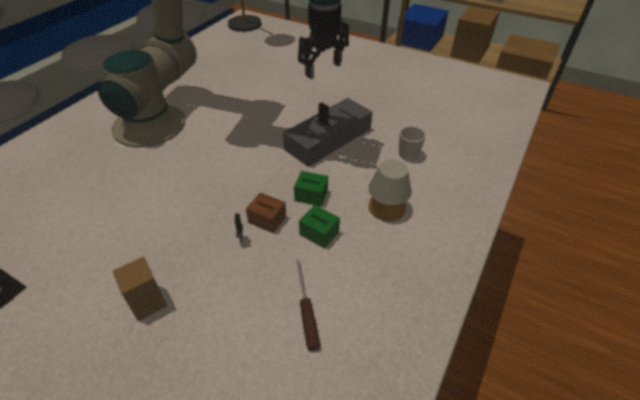

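View pics/wrist10.png

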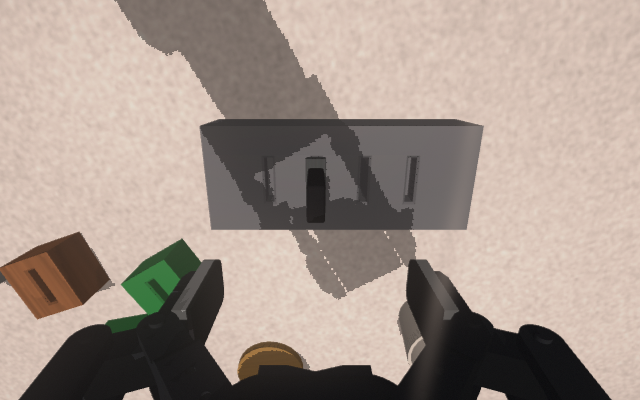

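The gauge top is at 125.3 to 125.7, where 126 means fully home. It stands upright at stand (0.2, -22.9) in gap1, the fingers are clear, and the bystanders moved less than 1 mm. Handing in.

```bash
python3 -c "
from rig import bot
print(bot.job_done())"
```

```text
the job is handed in; nothing more can be done
None
```

I took the gauge from the brown rest and tried it in all four gaps from right to left. I then slid it back fully home in gap1 (second from the right), let go and handed the job in at about 30 s of the 67 s allowed. The hand-in gave no verdict.

**What each gap did:**

| Gap | Result | Probe |
|---|---|---|
| gap0 | Blocked | Springy resistance, up to about 6 N |
| gap1 | Clear | About 41 mm with no force on the first try, then seated on its shoulder at 2–3 N |
| gap2 | Blocked | Springy resistance, up to about 7 N |
| gap3 | Blocked | Springy resistance, up to about 6 N |

**Last checks:**
- **Depth:** the gauge's top is 125–126 mm above the counter, where 126 means fully home.
- **Position:** the wrist camera puts its top within 1 mm of gap1's centre and shows it upright and released, with the fingers clear above it.
- **Bystanders:** lamp, carton, screwdriver and cup all measured within about 1 mm of where they started.

**Disagreements:** the side and scene cameras put the gauge up to about 2.5 mm from the wrist camera's position, roughly their calibration error. The bar was also met about 3 mm deeper in gap2 than in gap0. The gauge had not slipped in the grip, so I took that as the bar itself.

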